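# Fit up a butt-weld test plate in the tacking jig

### The job

Set up the two steel test plates for tacking: pushing gently with the fingertips, slide the loose plate on the fixture plate square up against the long fence and along it until its long edge meets the two gap pins beside the plate that is already clamped. Then push the cam lever round to its closed stop so that the cam clamps the plate there. Nothing is to be gripped or lifted; leave the pliers, the gas nozzle and the tape measure where they are.

Things in the scene. Friction and masses are not known exactly. Their poses are not given: they have to be found in the camera images.
- jig: fixed steel fixture plate 260 (x) x 390 (y) x 12 mm with a grid of dark 14 mm holes (smooth, no obstacle). Origin on its underside at bench height, 5 mm to the +y side of the middle; top face at z = 12 mm. Its x points away from the robot, y to the robot's left, turned by up to 9 degrees
- fence (a point): point at the foot of the dark fence bar's flat working face (jig x = 95, y = -69 mm, on the top face). The face looks to jig -x and runs along jig y from 116 mm to the right of this point to 116 mm to its left; the bar is 20 mm high. After a 23 mm relief at the weld line it goes on behind the set plate
- gap_pins (a point): midpoint between the two steel gap pins on the weld line (jig x = 45, y = 60 mm, on the top face). The pins are 4 mm thick and 11 mm high and stand 36 mm from this point on either side along jig x
- set_plate_mid (a point): centre of the underside of the test plate that is already set (75 x 100 x 8 mm, long side along jig x, fixed). A strap clamp holds it: strap 19 mm high, its stud 40 mm high, 53 mm to the left (+y) of this point
- loose_plate: loose steel test plate, 75 (its x) x 100 (its y) x 8 mm, about 0.5 kg, smooth (friction about 0.3), flat on the fixture plate's top face, on the right-hand part of it; origin at the centre of its underside. Its long axis (y) starts within 18 degrees of the jig's x axis and must end parallel to it, either way round; in place its origin is at seat
- seat (a point): centre of the loose plate's place on the top face (jig x = 45, y = 20.5 mm): there its far 75 mm edge lies on the fence face and its left 100 mm edge on both gap pins. Axes as the jig's
- cam_pivot (a point): vertical axis of the cam, on the top face (jig x = -33.7, y = 20.5 mm). The cam is a dark disc, 44 mm diameter, 12 mm thick, 8 mm off this axis. Open, it leaves the loose plate about 10 mm of room to slide past along the fence; closed, it presses the plate's near edge towards the fence and drags it towards the gap pins
- lever_knob (a point): centre of the black ball (24 mm diameter) at the end of the cam lever, 90 mm from the pivot, 17 mm above the top face. The lever is a straight bar 14 mm wide, 3 to 13 mm above the top face, from the pivot to the ball. A stop pin, 8 mm thick and 16 mm high, stands at each end of its sweep, 34 mm from the pivot
- cam (a joint): cam lever angle, rad. 0 = open: lever pointing 120 degrees counter-clockwise (from above) from jig x, to the left and a little to the robot. Grows counter-clockwise to 1.745 = closed stop: lever at 220 degrees, to the robot and right. Stays where left. Turning takes 2 to 4 N near the ball; the last 0.2 rad, where the cam bites, up to about 15 N
- pliers: bystander: red-handled pliers, 50 x 165 x 12 mm, lying on the bench to the left of the jig; origin at the centre of the underside
- gas_nozzle: bystander: copper-coloured welding nozzle, 25 mm diameter, 66 mm high, standing on the bench to the left of the jig; origin at the centre of its foot
- tape_measure: bystander: tape measure, 34 x 76 x 66 mm, standing on the bench to the left of the jig; origin at the centre of the underside

How it is judged (in metres and radians):
On the way:
1. the loose plate has been pushed up to the fence and the gap pins while the cam lever is still open (x of loose_plate in the frame of seat between -0.004 and 0.004 m and y of loose_plate in the frame of seat between -0.004 and 0.004 m and angle between the y axis of loose_plate and the x axis of jig, either way round below 0.06 rad and value of joint cam below 0.7 rad), for 0.2 s.
At the end, for the whole second after the job is handed in: The loose plate lies flat and at rest within 2 mm of its place against fence and gap pins, square within 1.5 degrees; the cam lever is within 0.14 rad of its closed stop and the cam presses on the plate with more than 3 N. The plate was in place (4 mm, 3.4 degrees) before the lever passed 0.7 rad (x of loose_plate in the frame of seat between -0.002 and 0.002 m and y of loose_plate in the frame of seat between -0.002 and 0.002 m and angle between the y axis of loose_plate and the x axis of jig, either way round below 0.026 rad and z of loose_plate in the frame of seat between -0.003 and 0.003 m and value of joint cam above 1.6 rad and contact force between cam and loose_plate above 3 N and linear speed of loose_plate below 0.01 m/s); the robot touches nothing.
It fails at once if the loose plate is gripped or shoved hard: the fingers press on it with more than 50 N (contact force between the fingers and loose_plate above 50 N).
It fails at once if the loose plate is lifted or tipped off the fixture plate (more than 5 mm or 6 degrees) (z of loose_plate in the frame of seat above 0.005 m or angle between loose_plate's own z axis and vertical above 0.105 rad).
It fails at once if a bystander (pliers, gas nozzle, tape measure) is moved by more than 15 mm (distance of any of pliers, gas_nozzle, tape_measure from where it was at the start of the episode above 0.015 m).
It also fails if it takes over 72 s, if anything falls off the work surface, if the arm or the gripper's body presses on something with over 40 N, if the wrist force passes 120 N, or if a joint passes its speed limit or range.

### The arm

A 6-joint arm with a two-finger parallel gripper is mounted at the origin on a cart in front of the work surface, level with it; the furniture and walls round the work are solid. World frame = base frame: x ahead of the robot, y to its left, z up, the work surface at z = 0. Lengths are in mm, angles in rad, forces in N, time in s.
With the tool pointing down it reaches from about 275 to 850 mm from the base axis. Payload 5.2 kg.
Tool frame: the origin (TCP) lies midway between the tips of the shut fingers; the grasp point (between the pads) lies 19 mm behind it; z points along the fingers, y is the line along which they close (so a half turn about z gives the same grasp; the last joint's range is limited). The gripper opens to 85 mm and grips with 20 to 120 N. Pads are 22 mm wide; open, the fingers measure 114 mm over their backs; the gripper's body (76 mm by 85 mm) begins 54 mm behind the grasp point. The pads swing forward as they close: fully open they stand 13 mm farther back than shut.
Start: joints at [-1.397, 0.259, 1.535, -0, 1.348, -0.203], TCP at [202.392, -511.412, 231.31] pointing down, gripper open.
Joint ranges: [-3.14, 3.14], [-0.91, 2.08], [0.19, 2.58], [-1.22, 4.36], [0.22, 2.71], [-3.12, 3.12]. Speed limits (rad/s): [2.57, 2.57, 3.14, 3.14, 3.14, 3.14].

### API

Orientations are given as a unit quaternion [w, x, y, z].
In Python, from workcell import ctrl, viewer, recognise gives the robot as it stands.
- The arm moves only by the shell command python3 -m jog 'ROWS'. ROWS is JSON, a list of rows, each a list of 3 entries, a list of its own where there are three numbers: the finger opening in mm, from 0 to 85.4, then the shift along the tool's x, y, z in mm, then the turn, a rotation vector about the tool's x, y, z in rad. A call has exactly 10 rows; each row shifts and turns the commanded pose from where the row before left it, along the tool's axes as they then stand; what a row does not reach is not made up. A row lasts 1/12 s, in which the tool goes at most 41.7 mm and 7.16 degrees, less where a joint would pass 70% of its speed; a pose out of reach is approached as far as the arm can. A call with a gripper value outside its range is refused whole. The fingers move at their own pace and stop on an object; the grip force is fixed at half the most. Time passes only in rows, so rows that do not move let the fingers close, or fill a call up. It gives the time, the measured TCP pose, the force, the opening and the grip force at its end, in the units of the state.
- ctrl.state(): the state, without advancing time (a new reading comes with each control period).
- viewer.read_camera(name): name is "side" or "top" or "wrist"; returns a dict with "image" (384x512x3 uint8, red, green, blue), "depth" (384x512 float32, mm along the optical axis (not along the pixel's ray), 0 where there is no reading), "fx", "fy", "cx", "cy" (pixels), "k1" (the pictures are not rectified: a ray, as slopes to the right and down, at radius r is drawn at 1 + k1 r^2 times it, then the intrinsics apply), "world_to_cam" (4x4, takes a point from world to camera coordinates). Camera axes: x right, y down, z forward; pixel columns grow to the right and rows downward; lengths in mm; the calibration is good to about 2 mm. A picture is of the moment at which its call begins.
- ctrl.close_job(): hands the job in; it is judged then, once.
Trained networks look in a picture, given as the dict that the camera call returned (one of the last four; its "shot" number tells which), for a name from the list of things; names that differ only in an ending like _2 or _b are one class to them, and where a whole thing is asked for, a point or a joint stands for the part that bears it (a point fixed in the world has none). Each returns a list of dicts, best first, with "p" (0 to 1); they miss things now and then, are a little off and sometimes report something else, mostly with a low value. They report only what shows in the picture. A call takes as long as a camera call.
- recognise(picture, label): "point" ([column, row] as shares, 0 to 1, of the picture: columns of its width, rows of its height, amid what is visible of it).
The state is a dict: "t": time; "q": joint angles; "qvel": joint speeds; "tau": joint torques, N m; "ee_pos": TCP position; "tcp_rot": TCP orientation; "ft_force": force on the tool from outside, world axes, zero at the start; "moment": the same for the moment, N m; "grip_width": opening from 0.0 (shut) to 1.0 (fully open); "gripper_force": force on a finger pad.
Only numpy, scipy, OpenCV 4.12 (cv2) and the standard library are available. Lean on these libraries where they do the work, as an engineer would, in place of code of your own. Each camera call takes 0.05 s, during which the arm holds its last target. There are 200 camera calls.

## Working session

There is one attempt and no reset: what is moved stays moved. The work goes in short steps, Python scripts to look and compute and a shell command to move; the robot and the scene stay as the last step left them, time stands still between calls to the robot, and variables do not carry over. Pictures are saved under pics/ and viewed, at most 10 in all, crops included, and the job is handed in when it is done.

```bash
ls; mkdir -p pics
cat > h.py <<'E'
import numpy as np, cv2
from workcell import ctrl, viewer, recognise
def K(p): return np.array([[p["fx"],0,p["cx"]],[0,p["fy"],p["cy"]],[0,0,1.]])
def ray(p,uv):
    x=cv2.undistortPoints(np.array([[uv]],float),K(p),np.array([p["k1"],0,0,0,0.]))[0,0]
    # k1 multiplies by 1+k1 r^2 (same as opencv radial model)
    T=np.linalg.inv(p["world_to_cam"]); return T[:3,3],T[:3,:3]@np.array([x[0],x[1],1])
def onz(p,uv,z):
    o,d=ray(p,uv); return o+d*(z-o[2])/d[2]
def proj(p,P):
    c=(p["world_to_cam"]@np.append(P,1))[:3]; x=c[:2]/c[2]; x=x*(1+p["k1"]*(x@x))
    return np.array([p["fx"]*x[0]+p["cx"],p["fy"]*x[1]+p["cy"]])
def find(p,l):
    return [(round(r["p"],2),np.array(r["point"])*[512,384]) for r in recognise(p,l)[:3]]
E
python3 - <<'E'
from h import *
print(ctrl.state())
p=viewer.read_camera("top")
cv2.imwrite("pics/top0.png",cv2.resize(p["image"][:,:,::-1],(800,600)))
Z=dict(jig=12,fence=12,gap_pins=12,set_plate_mid=20,loose_plate=20,seat=12,cam_pivot=24,lever_knob=29)
for l,z in Z.items():
    for pr,uv in find(p,l): print(l,pr,uv.round(1),onz(p,uv,z).round(1))
print(np.linalg.inv(p["world_to_cam"]).round(2), p["k1"])
E
```

```text
pics
{'t': 0.0, 'q': array([-1.39679350e+00,  2.59351367e-01,  1.53609683e+00,  1.66712394e-05,
        1.34801159e+00, -2.02835888e-01]), 'qvel': array([-0.00186428, -0.00121426, -0.00126844, -0.00188669,  0.00056311,
        0.00035223]), 'tau': array([-8.54945829e-04, -4.46033692e+01, -2.90570658e+01, -2.89800018e-04,
        1.18013538e-02,  2.03519846e-05]), 'ee_pos': array([ 202.30466165, -510.86480523,  230.46468664]), 'tcp_rot': array([-9.33350291e-04,  9.82301445e-01,  1.87304563e-01,  2.15853409e-05]), 'ft_force': array([-0.35507523,  0.48404701,  0.11034286]), 'moment': array([ 0.0557735 ,  0.02023851, -0.01239784]), 'gripper_force': 0.0, 'grip_width': 1.0030084223063092}
jig 0.74 [310.6 207.4] [556.1  14.7  12. ]
fence 0.84 [308.8 206.1] [559.6  19.4  12. ]
gap_pins 0.65 [312.7 209.3] [550.9   9.2  12. ]
set_plate_mid 0.6 [316.6 211.2] [544.8  -0.   20. ]
loose_plate 0.84 [350.6 216.2] [530.9 -89.8  20. ]
seat 0.64 [312.1 207.4] [556.1  10.6  12. ]
cam_pivot 0.81 [311.8 210.3] [546.7  13.2  24. ]
lever_knob 0.92 [300.  226.2] [504.5  45.7  29. ]
[[-0.00000e+00 -9.80000e-01  1.90000e-01  4.10530e+02]
 [-1.00000e+00  0.00000e+00  2.00000e-02  1.46970e+02]
 [-2.00000e-02 -1.90000e-01 -9.80000e-01  1.06266e+03]
 [ 0.00000e+00  0.00000e+00  0.00000e+00  1.00000e+00]] -0.11014774591788953
```

Run:
```python
from h import *
im=cv2.imread("pics/top0.png")  # crop native region, enlarged
p=viewer.read_camera("top")
c=p["image"][130:280,210:410,::-1]
cv2.imwrite("pics/topc.png",cv2.resize(c,(800,600),interpolation=cv2.INTER_CUBIC))
```

```text
(no output)
```

View pics/topc.png

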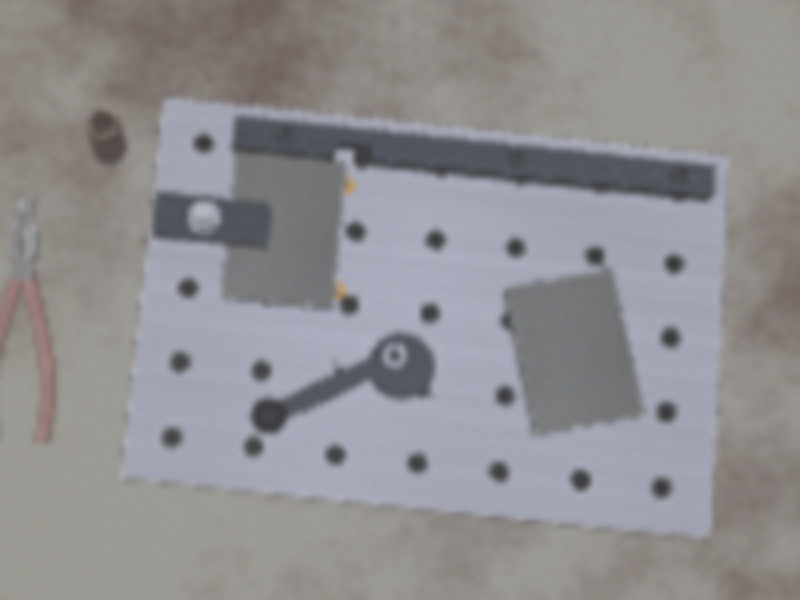

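The picture (4x crop, offset 210,130) shows the jig corners at about (165,98), (727,157), (710,535) and (122,478). The loose plate corners are at about (502,288), (608,268), (643,415) and (533,436). The pins are at (348,185) and (340,290), the pivot at (395,355) and the knob at (268,415), so the lever is open.

```bash
cat >> h.py <<'E'
from scipy.optimize import least_squares
def R2(a): return np.array([[np.cos(a),-np.sin(a)],[np.sin(a),np.cos(a)]])
def fit(p,mod,px,x0):
    f=lambda v:np.concatenate([proj(p,np.append(v[:2]+R2(v[2])@m[:2],m[2]))-u for m,u in zip(np.array(mod,float),px)])
    return least_squares(f,x0,loss="soft_l1",x_scale=[1,1,.01])
E
python3 - <<'E'
from h import *
p=viewer.read_camera("top")
c=lambda a:np.array(a)/4+[210,130]-0.4
mod=[(130,190,12),(130,-200,12),(-130,-200,12),(-130,190,12),(81,60,23),(9,60,23),(-33.7,20.5,24)]
px=[c(a) for a in [(165,98),(727,157),(710,535),(122,478),(348,185),(340,290),(395,355)]]
r=fit(p,mod,px,[540,0,-.1]); print("jig",r.x,r.fun.reshape(-1,2).round(1).tolist())
J=r.x
pl=[(37.5,50,20),(37.5,-50,20),(-37.5,-50,20),(-37.5,50,20)]
pp=[c(a) for a in [(608,268),(643,415),(533,436),(502,288)]]
# model plate: long y ~ jig x ; right side=+x of plate if y ahead
pp2=fit(p,pl,pp,[J[0]-20,J[1]-90,J[2]]); print("plate",pp2.x,pp2.fun.round(1))
toj=lambda w:R2(-J[2])@(np.array(w[:2])-J[:2])
print("plate in jig",toj(pp2.x),pp2.x[2]-J[2])
print("knob jig",toj(onz(p,c((268,415)),29)))
print("seat",J[:2]+R2(J[2])@[45,20.5])
E
```

```text
jig [ 5.54819144e+02 -8.50639923e-02 -1.06132875e-01] [[-0.4, -0.2], [0.8, -0.7], [0.6, 0.9], [-0.2, 0.3], [0.1, -0.7], [-0.2, -0.5], [-0.4, 0.8]]
plate [527.70110675 -94.77100629  -1.39181648] [ 0.4 -0.1  0.1  0.  -0.1  0.1 -0.4 -0. ]
plate in jig [-16.93501347 -97.02587764] -1.2856836027153526
knob jig [-79.5024342   98.90622651]
seat [601.7375792   15.53256824]
```

```bash
cat >> h.py <<'E'
from scipy.spatial.transform import Rotation as Rn
J=np.array([554.8,-0.1,-0.1061])
def tojig(w): return R2(-J[2])@(np.array(w[:2])-J[:2])
def rep(tx=None,ty=None,tz=None):
    s=ctrl.state(); q=s["tcp_rot"]; R=Rn.from_quat([q[1],q[2],q[3],q[0]])
    x=R.as_matrix()[:,0]; yaw=np.arctan2(x[1],x[0])-J[2]
    print("t",round(s["t"],2),"jig",tojig(s["ee_pos"]).round(1),"z",s["ee_pos"][2].round(1),"yaw-jig",yaw.round(3),"F jig",(R2(-J[2])@s["ft_force"][:2]).round(1),s["ft_force"][2].round(1),"w",round(s["grip_width"]*85.4,1),"q6",s["q"][5].round(2))
    if tx is not None:
        w=np.append(J[:2]+R2(J[2])@[tx,ty],tz); print("delta tool now",(R.as_matrix().T@(w-s["ee_pos"])).round(1))
        d=np.array([tx,ty])-tojig(s["ee_pos"]); print("delta jig-aligned tool",d[0].round(1),(-d[1]).round(1),(s["ee_pos"][2]-tz).round(1))
E
python3 -m jog '[[40,[0,0,0],[0,0,0.121]],[40,[0,0,0],[0,0,0.121]],[40,[0,0,0],[0,0,0.121]],[40,[0,0,0],[0,0,0.121]],[40,[0,0,0],[0,0,0]],[40,[0,0,0],[0,0,0]],[40,[0,0,0],[0,0,0]],[40,[0,0,0],[0,0,0]],[40,[0,0,0],[0,0,0]],[40,[0,0,0],[0,0,0]]]'
python3 -c "
from h import *
rep(-96,-100,60)"
```

```text
t: 1.38
ee_pos: [202.4, -511.4, 231.3]
tcp_rot: [-0.0, 0.999, -0.053, 0.0]
ft_force: [0.1, -0.5, 0.9]
grip_width: 0.466
gripper_force: 0.0
t 1.38 jig [-296.3 -545.7] z 231.3 yaw-jig -0.0 F jig [ 0.1 -0.5] 0.9 w 39.8 q6 0.28
delta tool now [ 200.2 -445.8  171.3]
delta jig-aligned tool 200.3 -445.7 171.3
```

```bash
python3 -m jog '[[40,[12.5,-27.9,8],[0,0,0]],[40,[12.5,-27.9,8],[0,0,0]],[40,[12.5,-27.9,8],[0,0,0]],[40,[12.5,-27.9,8],[0,0,0]],[40,[12.5,-27.9,8],[0,0,0]],[40,[12.5,-27.9,8],[0,0,0]],[40,[12.5,-27.9,8],[0,0,0]],[40,[12.5,-27.9,8],[0,0,0]],[40,[12.5,-27.9,8],[0,0,0]],[40,[12.5,-27.9,8],[0,0,0]]]' >/dev/null
python3 -m jog '[[40,[12.5,-27.9,8],[0,0,0]],[40,[12.5,-27.9,8],[0,0,0]],[40,[12.5,-27.9,8],[0,0,0]],[40,[12.5,-27.9,8],[0,0,0]],[40,[12.5,-27.9,8],[0,0,0]],[40,[12.5,-27.9,8],[0,0,0]],[40,[0,0,14],[0,0,0]],[40,[0,0,14],[0,0,0]],[40,[0,0,0],[0,0,0]],[40,[0,0,0],[0,0,0]]]' >/dev/null
python3 - <<'E'
from h import *
rep(-96,-100,20)
p=viewer.read_camera("wrist")
cv2.imwrite("pics/w1.png",cv2.resize(p["image"][:,:,::-1],(800,600)))
T=np.linalg.inv(p["world_to_cam"]);print(T.round(2))
s=ctrl.state()
for dy in(-20,20):
    for z in (12,20,60): print(z,proj(p,[*(J[:2]+R2(J[2])@(tojig(s["ee_pos"])+[0,dy])),z])*1.5625)
E
```

```text
t 3.05 jig [-96.3 -99.3] z 75.0 yaw-jig -0.0 F jig [0.2 0.6] 0.9 w 39.9 q6 1.24
delta tool now [ 0.4  0.7 55. ]
delta jig-aligned tool 0.3 0.7 55.0
[[-1.1000e-01 -9.4000e-01 -3.2000e-01  5.3177e+02]
 [-9.9000e-01  1.0000e-01  4.0000e-02 -9.8400e+01]
 [-0.0000e+00  3.2000e-01 -9.5000e-01  2.1719e+02]
 [ 0.0000e+00  0.0000e+00  0.0000e+00  1.0000e+00]]
12 [440.67966217 329.16922669]
20 [442.02251899 335.19742395]
60 [450.46606803 373.11610124]
12 [363.29027257 329.20588333]
20 [361.89212144 335.23446556]
60 [353.10121133 373.15403536]
```

View pics/w1.png

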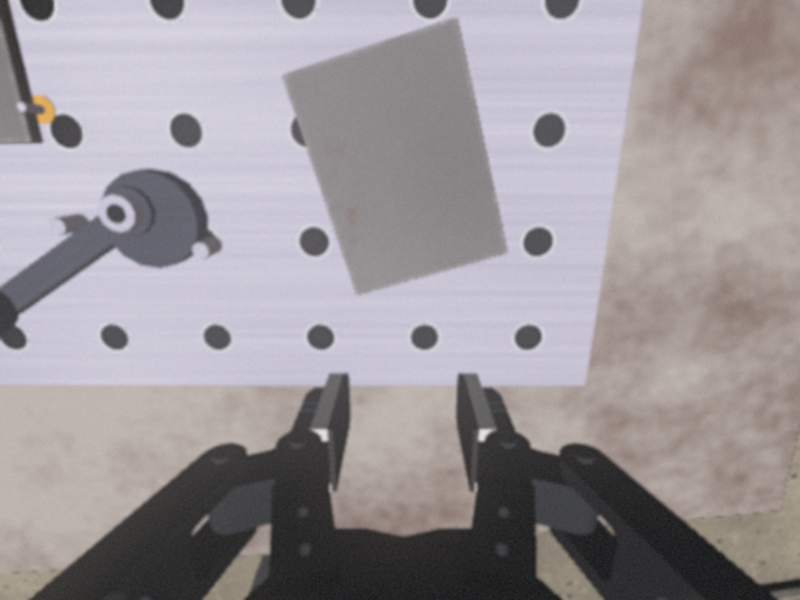

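The wrist view shows the plate corners at (283,75), (457,18), (507,252) and (358,294). It also shows the pivot at (116,213), the jig's near-right corner at (585,384) and its near edge level at row 385. The fingers are just short of the jig's near edge.

Run:
```python
from h import *
p=viewer.read_camera("wrist")
c=lambda a:np.array(a)/1.5625-0.2
print("pivot jig",tojig(onz(p,c((116,213)),26)),"BR",tojig(onz(p,c((585,384)),12)),"near edge",tojig(onz(p,c((5,385)),12)),"pin base",tojig(onz(p,c((42,112)),12)))
pl=[(37.5,50,20),(37.5,-50,20),(-37.5,-50,20),(-37.5,50,20)]
r=fit(p,pl,[c(a) for a in [(457,18),(507,252),(358,294),(283,75)]],[527,-95,-1.39]); print(tojig(r.x),r.x[2]-J[2]+np.pi/2,r.fun.round(1))
```

```text
pivot jig [-33.81800484  26.63379947] BR [-127.30352492 -199.52039101] near edge [-127.83671693  117.76930842] pin base [ 8.945108   59.67401336]
[ -15.97568077 -100.44707567] 0.28190705969406493 [ 0.4 -1.2  1.2  0.9 -0.6  1.2 -0.8 -0.1]
```

```bash
python3 -m jog '[[40,[0,0,10],[0,0,0]],[40,[0,0,10],[0,0,0]],[40,[0,0,10],[0,0,0]],[40,[0,0,10],[0,0,0]],[40,[0,0,10],[0,0,0]],[40,[0,0,5],[0,0,0]],[40,[0,0,2],[0,0,0]],[40,[0,0,1],[0,0,0]],[40,[0,0,1],[0,0,0]],[40,[0,0,0],[0,0,0]]]'
python3 - <<'E'
from h import *
rep()
p=viewer.read_camera("wrist")
cv2.imwrite("pics/w2.png",cv2.resize(p["image"][:,:,::-1],(800,600)))
E
```

```text
t: 3.98
ee_pos: [449.4, -89.2, 16.8]
tcp_rot: [0.0, 0.999, -0.054, 0.0]
ft_force: [0.4, 0.6, 0.2]
grip_width: 0.462
gripper_force: 0.0
t 3.98 jig [-95.4 -99.8] z 16.8 yaw-jig -0.001 F jig [0.3 0.6] 0.2 w 39.5 q6 1.24
```

View pics/w2.png

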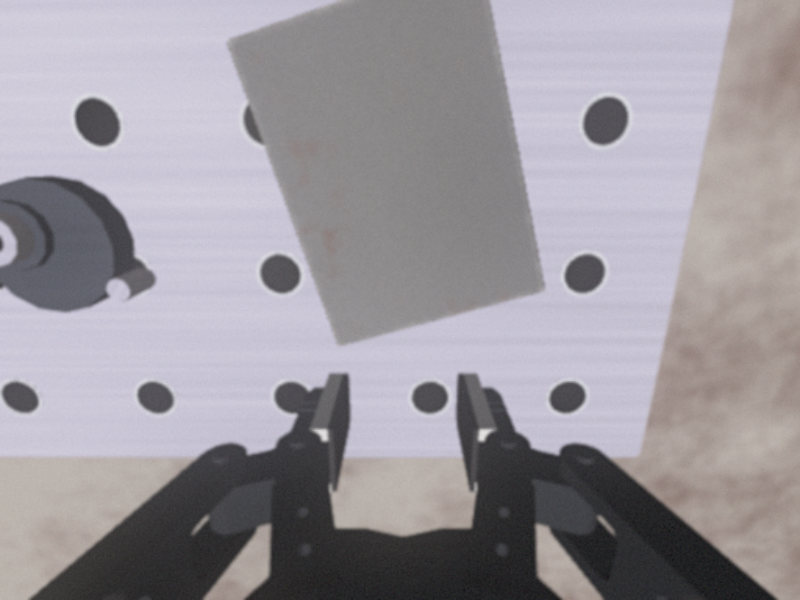

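The view shows the fingers about 8 mm short of the plate's near-left corner at (340,345), straddling it. They haven't touched the jig yet, so I'll lower a little more.

```bash
python3 -m jog '[[40,[0,0,0.5],[0,0,0]],[40,[0,0,0.5],[0,0,0]],[40,[0,0,0.5],[0,0,0]],[40,[0,0,0.5],[0,0,0]],[40,[0,0,0.5],[0,0,0]],[40,[0,0,0.5],[0,0,0]],[40,[0,0,0.5],[0,0,0]],[40,[0,0,0.5],[0,0,0]],[40,[0,0,0],[0,0,0]],[40,[0,0,0],[0,0,0]]]'
```

```text
t: 4.87
ee_pos: [449.0, -89.0, 12.3]
tcp_rot: [-0.0, 0.999, -0.054, -0.0]
ft_force: [-0.1, 0.2, -0.4]
grip_width: 0.469
gripper_force: 0.0
```

```bash
python3 -m jog '[[40,[0,0,0.5],[0,0,0]],[40,[0,0,0.5],[0,0,0]],[40,[0,0,0.5],[0,0,0]],[40,[0,0,0.5],[0,0,0]],[40,[0,0,0.5],[0,0,0]],[40,[0,0,0],[0,0,0]],[40,[0,0,0],[0,0,0]],[40,[0,0,0],[0,0,0]],[40,[0,0,0],[0,0,0]],[40,[0,0,0],[0,0,0]]]'
```

```text
t: 5.7
ee_pos: [449.0, -89.0, 10.5]
tcp_rot: [0.0, 0.999, -0.054, 0.0]
ft_force: [-1.7, 1.4, 9.4]
grip_width: 0.464
gripper_force: 4.7
```

```bash
python3 -m jog '[[40,[0,0,-2.5],[0,0,0]],[40,[0,0,0],[0,0,0]],[40,[5,0,0],[0,0,0]],[40,[5,0,0],[0,0,0]],[40,[5,0,0],[0,0,0]],[40,[5,0,0],[0,0,0]],[40,[5,0,0],[0,0,0]],[40,[5,0,0],[0,0,0]],[40,[5,0,0],[0,0,0]],[40,[5,0,0],[0,0,0]]]'
python3 -m jog '[[40,[5,0,0],[0,0,0]],[40,[5,0,0],[0,0,0]],[40,[4,0,0],[0,0,0]],[40,[4,0,0],[0,0,0]],[40,[3,0,0],[0,0,0]],[40,[2,0,0],[0,0,0]],[40,[2,0,0],[0,0,0]],[40,[1,0,0],[0,0,0]],[40,[1,0,0],[0,0,0]],[40,[0,0,0],[0,0,0]]]'
python3 - <<'E'
from h import *
rep()
p=viewer.read_camera("wrist")
cv2.imwrite("pics/w3.png",cv2.resize(p["image"][:,:,::-1],(800,600)))
E
```

```text
t: 6.53
ee_pos: [489.2, -93.2, 12.1]
tcp_rot: [-0.0, 0.999, -0.054, -0.0]
ft_force: [-2.8, 1.2, -1.0]
grip_width: 0.47
gripper_force: 1.0
t: 7.37
ee_pos: [515.8, -96.2, 12.4]
tcp_rot: [0.0, 0.999, -0.054, 0.0]
ft_force: [-1.5, -0.4, -1.4]
grip_width: 0.469
gripper_force: 0.7
t 7.37 jig [-28.6 -99.7] z 12.4 yaw-jig -0.001 F jig [-1.5 -0.6] -1.4 w 40.0 q6 1.28
```

View pics/w3.png

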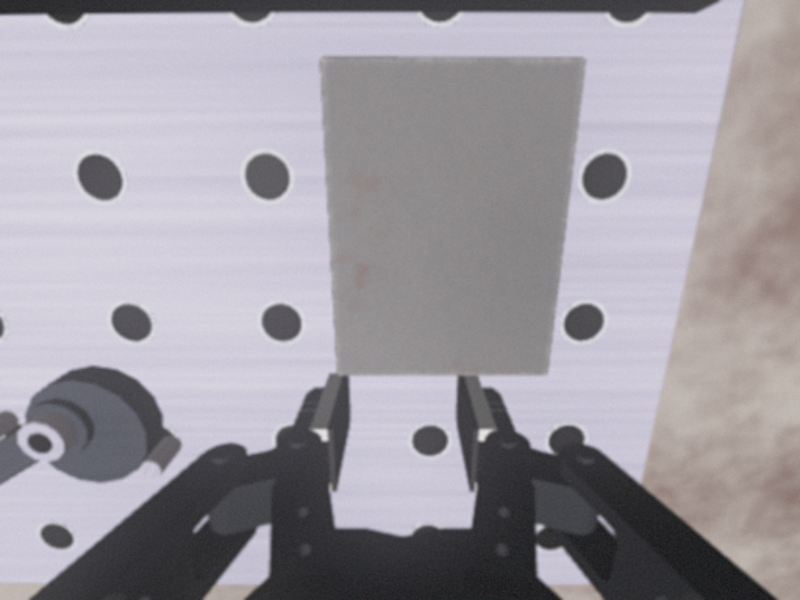

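The plate is now square and flush on both fingers, with its near edge at row 374 (columns 338 to 548) and its far edge at row 58. The fence face foot is at about row 13.

Run:
```python
from h import *
p=viewer.read_camera("wrist")
c=lambda a:np.array(a)/1.5625-0.2
for n,a,z in [("NL",(338,374),20),("NR",(548,374),20),("FL",(321,58),20),("FR",(585,58),20),("fence",(400,13),12),("fence",(100,14),12)]: print(n,tojig(onz(p,c(a),z)).round(1))
```

```text
NL [-16.3 -77.7]
NR [ -16.4 -151.6]
FL [ 82.1 -77.9]
FR [  82.  -151.5]
fence [ 95.1 -99.9]
fence [ 95.4 -13.4]
```

```bash
python3 -m jog '[[40,[2,0,0],[0,0,0]],[40,[3,0,0],[0,0,0]],[40,[2,0,0],[0,0,0]],[40,[2,0,0],[0,0,0]],[40,[1,0,0],[0,0,0]],[40,[0.5,0,0],[0,0,0]],[40,[0.5,0,0],[0,0,0]],[40,[0.5,0,0],[0,0,0]],[40,[0,0,0],[0,0,0]],[40,[0,0,0],[0,0,0]]]'
python3 -m jog '[[40,[0.3,0,0],[0,0,0]],[40,[0.3,0,0],[0,0,0]],[40,[0.3,0,0],[0,0,0]],[40,[0.3,0,0],[0,0,0]],[40,[0,0,0],[0,0,0]],[40,[0,0,0],[0,0,0]],[40,[0,0,0],[0,0,0]],[40,[0,0,0],[0,0,0]],[40,[0,0,0],[0,0,0]],[40,[0,0,0],[0,0,0]]]'
python3 -c "
from h import *
rep()"
```

```text
t: 8.3
ee_pos: [527.1, -97.4, 12.3]
tcp_rot: [0.0, 0.999, -0.054, 0.0]
ft_force: [-1.6, -0.6, 0.5]
grip_width: 0.468
gripper_force: 1.2
t: 9.13
ee_pos: [528.2, -97.5, 12.3]
tcp_rot: [-0.0, 0.999, -0.054, -0.0]
ft_force: [-3.8, -0.3, 1.8]
grip_width: 0.468
gripper_force: 1.8
t 9.13 jig [-16.2 -99.6] z 12.3 yaw-jig -0.001 F jig [-3.8 -0.7] 1.8 w 40.0 q6 1.29
```

```bash
python3 -m jog '[[40,[0.3,0,0],[0,0,0]],[40,[0.3,0,0],[0,0,0]],[40,[0.3,0,0],[0,0,0]],[40,[0,0,0],[0,0,0]],[40,[0,0,0],[0,0,0]],[40,[0,0,0],[0,0,0]],[40,[0,0,0],[0,0,0]],[40,[0,0,0],[0,0,0]],[40,[0,0,0],[0,0,0]],[40,[0,0,0],[0,0,0]]]'
python3 -c "
from h import *
rep()"
```

```text
t: 9.97
ee_pos: [528.2, -97.5, 12.2]
tcp_rot: [-0.0, 0.999, -0.054, -0.001]
ft_force: [-5.8, -0.3, 2.6]
grip_width: 0.469
gripper_force: 3.0
t 9.97 jig [-16.1 -99.6] z 12.2 yaw-jig -0.001 F jig [-5.8 -0.9] 2.6 w 40.1 q6 1.29
```

```bash
python3 -m jog '[[40,[-6,0,0],[0,0,0]],[40,[0,0,-25],[0,0,0]],[40,[0,0,-30],[0,0,0]],[40,[22.4,24.1,0],[0,0,0]],[40,[22.4,24.1,0],[0,0,0]],[40,[22.4,24.1,0],[0,0,0]],[40,[0,0,0],[0,0,-0.12]],[40,[0,0,0],[0,0,-0.12]],[40,[0,0,0],[0,0,-0.12]],[40,[0,0,0],[0,0,-0.12]]]'
python3 -m jog '[[40,[0,0,0],[0,0,-0.12]],[40,[0,0,0],[0,0,-0.12]],[40,[0,0,0],[0,0,-0.12]],[40,[0,0,0],[0,0,-0.12]],[40,[0,0,0],[0,0,-0.12]],[40,[0,0,0],[0,0,-0.12]],[40,[0,0,0],[0,0,-0.12]],[40,[0,0,0],[0,0,-0.12]],[40,[0,0,0],[0,0,-0.12]],[40,[0,0,0],[0,0,0]]]'
python3 -c "
from h import *
rep(45,-170,13)"
```

```text
t: 10.8
ee_pos: [583.3, -176.7, 67.4]
tcp_rot: [0.001, 0.982, 0.188, 0.001]
ft_force: [0.5, 0.3, -0.5]
grip_width: 0.467
gripper_force: 0.0
t: 11.63
ee_pos: [583.2, -176.4, 67.6]
tcp_rot: [0.001, 0.746, 0.666, 0.001]
ft_force: [-0.1, 0.4, 0.4]
grip_width: 0.468
gripper_force: 0.0
t 11.63 jig [  46.9 -172.3] z 67.6 yaw-jig 1.563 F jig [-0.1  0.4] 0.4 w 40.0 q6 -0.36
delta tool now [ 2.3 -2.1 54.6]
delta jig-aligned tool -1.9 -2.3 54.6
```

```bash
python3 -m jog '[[40,[0,-2,20],[0,0,-0.008]],[40,[0,0,20],[0,0,0]],[40,[0,0,10],[0,0,0]],[40,[0,0,4.5],[0,0,0]],[40,[0,0,0],[0,0,0]],[40,[3,0,0],[0,0,0]],[40,[4,0,0],[0,0,0]],[40,[4,0,0],[0,0,0]],[40,[4,0,0],[0,0,0]],[40,[4,0.2,0],[0,0,0]]]'
python3 -m jog '[[40,[6,0.2,0],[0,0,0]],[40,[6,0.2,0],[0,0,0]],[40,[6,0.2,0],[0,0,0]],[40,[6,0.2,0],[0,0,0]],[40,[6,0.2,0],[0,0,0]],[40,[6,0.2,0],[0,0,0]],[40,[6,0.2,0],[0,0,0]],[40,[6,0.2,0],[0,0,0]],[40,[5,0.2,0],[0,0,0]],[40,[3,0,0],[0,0,0]]]'
python3 - <<'E'
from h import *
rep()
p=viewer.read_camera("wrist")
cv2.imwrite("pics/w4.png",cv2.resize(p["image"][:,:,::-1],(800,600)))
E
```

```text
t: 12.47
ee_pos: [583.2, -157.2, 13.8]
tcp_rot: [0.001, 0.745, 0.667, 0.0]
ft_force: [0.1, -3.4, 2.3]
grip_width: 0.47
gripper_force: 1.7
t: 13.3
ee_pos: [590.2, -100.5, 12.5]
tcp_rot: [-0.0, 0.745, 0.667, -0.0]
ft_force: [-2.3, -2.5, 1.5]
grip_width: 0.468
gripper_force: 1.7
t 13.3 jig [ 45.8 -96.1] z 12.5 yaw-jig 1.567 F jig [-2.  -2.8] 1.5 w 39.9 q6 -0.25
```

View pics/w4.png

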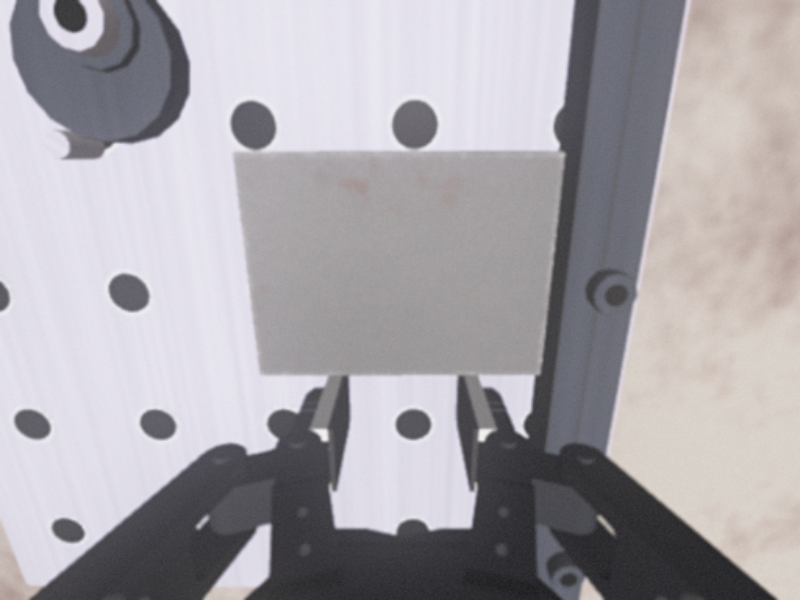

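The plate is square on the fingers (edge at row 374) and flush along the fence face at right. I'll continue the slide.

```bash
python3 -m jog '[[40,[5,0,0],[0,0,0]],[40,[6,0.2,0],[0,0,0]],[40,[6,0.1,0],[0,0,0]],[40,[6,0.1,0],[0,0,0]],[40,[6,0.1,0],[0,0,0]],[40,[6,0.1,0],[0,0,0]],[40,[6,0.1,0],[0,0,0]],[40,[6,0.1,0],[0,0,0]],[40,[6,0.1,0],[0,0,0]],[40,[4,0,0],[0,0,0]]]'
python3 -m jog '[[40,[2,0,0],[0,0,0]],[40,[1,0,0],[0,0,0]],[40,[1,0,0],[0,0,0]],[40,[1,0,0],[0,0,0]],[40,[1,0,0],[0,0,0]],[40,[0.5,0,0],[0,0,0]],[40,[0.5,0,0],[0,0,0]],[40,[0.5,0,0],[0,0,0]],[40,[0,0,0],[0,0,0]],[40,[0,0,0],[0,0,0]]]'
python3 -c "
from h import *
rep()"
```

```text
t: 14.18
ee_pos: [597.7, -44.0, 12.8]
tcp_rot: [-0.0, 0.745, 0.667, 0.0]
ft_force: [-2.0, -2.8, 0.2]
grip_width: 0.467
gripper_force: 1.6
t: 15.02
ee_pos: [598.5, -37.5, 12.8]
tcp_rot: [-0.0, 0.745, 0.667, 0.0]
ft_force: [-1.1, -3.0, 0.2]
grip_width: 0.47
gripper_force: 1.5
t 15.02 jig [ 47.4 -32.5] z 12.8 yaw-jig 1.567 F jig [-0.8 -3.1] 0.2 w 40.1 q6 -0.14
```

```bash
python3 -m jog '[[40,[0.5,0,0],[0,0,0]],[40,[0.5,0,0],[0,0,0]],[40,[0.5,0,0],[0,0,0]],[40,[0.5,0,0],[0,0,0]],[40,[0.5,0,0],[0,0,0]],[40,[0.5,0,0],[0,0,0]],[40,[0,0,0],[0,0,0]],[40,[0,0,0],[0,0,0]],[40,[0,0,0],[0,0,0]],[40,[0,0,0],[0,0,0]]]'
python3 -m jog '[[40,[0.3,0,0],[0,0,0]],[40,[0.3,0,0],[0,0,0]],[40,[0.3,0,0],[0,0,0]],[40,[0.3,0,0],[0,0,0]],[40,[0.3,0,0],[0,0,0]],[40,[0,0,0],[0,0,0]],[40,[0,0,0],[0,0,0]],[40,[0,0,0],[0,0,0]],[40,[0,0,0],[0,0,0]],[40,[0,0,0],[0,0,0]]]'
python3 - <<'E'
from h import *
rep()
p=viewer.read_camera("wrist")
cv2.imwrite("pics/w5.png",cv2.resize(p["image"][:,:,::-1],(800,600)))
E
```

```text
t: 15.85
ee_pos: [598.9, -34.4, 12.8]
tcp_rot: [0.0, 0.745, 0.667, 0.0]
ft_force: [-2.1, -2.6, 0.9]
grip_width: 0.467
gripper_force: 1.1
t: 16.68
ee_pos: [599.0, -32.9, 12.8]
tcp_rot: [0.0, 0.745, 0.667, 0.0]
ft_force: [-0.8, -2.8, 0.5]
grip_width: 0.472
gripper_force: 1.3
t 16.68 jig [ 47.4 -28. ] z 12.8 yaw-jig 1.567 F jig [-0.5 -2.8] 0.5 w 40.3 q6 -0.13
```

View pics/w5.png

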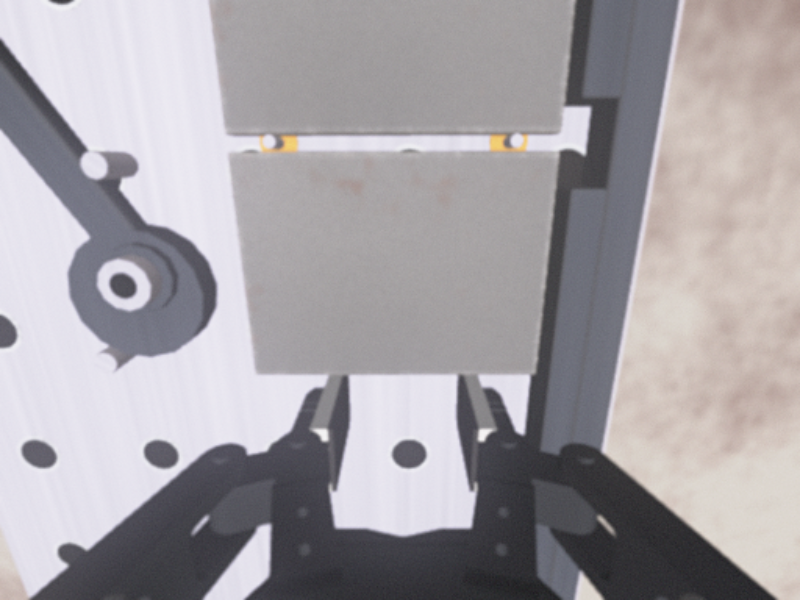

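The plate's left edge (row 152) is only about 1 to 3 mm short of the pins (row 142) and square to them. I'll creep on until the force rises.

```bash
python3 -m jog '[[40,[0.4,0,0],[0,0,0]],[40,[0.4,0,0],[0,0,0]],[40,[0.4,0,0],[0,0,0]],[40,[0.4,0,0],[0,0,0]],[40,[0.4,0,0],[0,0,0]],[40,[0,0,0],[0,0,0]],[40,[0,0,0],[0,0,0]],[40,[0,0,0],[0,0,0]],[40,[0,0,0],[0,0,0]],[40,[0,0,0],[0,0,0]]]'
python3 -m jog '[[40,[0.3,0,0],[0,0,0]],[40,[0.3,0,0],[0,0,0]],[40,[0.3,0,0],[0,0,0]],[40,[0.3,0,0],[0,0,0]],[40,[0,0,0],[0,0,0]],[40,[0,0,0],[0,0,0]],[40,[0,0,0],[0,0,0]],[40,[0,0,0],[0,0,0]],[40,[0,0,0],[0,0,0]],[40,[0,0,0],[0,0,0]]]'
python3 - <<'E'
from h import *
rep()
E
```

```text
t: 17.57
ee_pos: [599.2, -32.0, 12.8]
tcp_rot: [0.0, 0.745, 0.667, -0.0]
ft_force: [-2.7, -6.0, 0.4]
grip_width: 0.464
gripper_force: 3.3
t: 18.4
ee_pos: [599.2, -31.8, 12.9]
tcp_rot: [0.001, 0.745, 0.667, -0.001]
ft_force: [-3.0, -10.3, -0.5]
grip_width: 0.468
gripper_force: 5.2
t 18.4 jig [ 47.5 -26.8] z 12.9 yaw-jig 1.567 F jig [ -1.9 -10.5] -0.5 w 39.9 q6 -0.13
```

```bash
python3 - <<'E'
from h import *
p=viewer.read_camera("wrist")
c=lambda a:np.array(a)/1.5625-0.2
g=cv2.cvtColor(p["image"],cv2.COLOR_RGB2GRAY).astype(int)
print(tojig(onz(p,c((257,374)),20)),tojig(onz(p,c((537,374)),20)),tojig(onz(p,c((230,152)),20)),tojig(onz(p,c((558,152)),20)))
E
python3 -m jog '[[40,[-3,0,0],[0,0,0]],[40,[-6,0,0],[0,0,0]],[40,[0,0,-25],[0,0,0]],[0,[0,0,-35],[0,0,0]],[0,[31,-20,0],[0,0,0]],[0,[31,-20,0],[0,0,0]],[0,[31,-20,0],[0,0,0]],[0,[31,-20,0],[0,0,0]],[0,[25,-20,0],[0,0,0]],[0,[0,0,0],[0,0,0.116]]]'
python3 -m jog '[[0,[0,0,0],[0,0,0.116]],[0,[0,0,0],[0,0,0.116]],[0,[0,0,0],[0,0,0.116]],[0,[0,0,0],[0,0,0.116]],[0,[0,0,0],[0,0,0.116]],[0,[0,0,0],[0,0,0.116]],[0,[0,0,0],[0,0,0.116]],[0,[0,0,0],[0,0,0.116]],[0,[0,0,0],[0,0,0]],[0,[0,0,0],[0,0,0]]]'
python3 - <<'E'
from h import *
rep(-53,113.4,20)
p=viewer.read_camera("wrist")
cv2.imwrite("pics/w6.png",cv2.resize(p["image"][:,:,::-1],(800,600)))
p=viewer.read_camera("top")
f=find(p,"lever_knob");print(f[0],tojig(onz(p,f[0][1],29)))
E
```

```text
[ -3.68851335 -15.69067897] [ 95.30519569 -16.09094947] [-3.28785341 58.22138858] [94.35636455 57.81589659]
t: 19.28
ee_pos: [511.2, 125.3, 72.7]
tcp_rot: [-0.002, 0.781, 0.624, -0.0]
ft_force: [-1.7, -0.9, -0.7]
grip_width: -0.002
gripper_force: 0.0
t: 20.12
ee_pos: [515.4, 120.7, 72.9]
tcp_rot: [-0.0, 0.978, 0.209, 0.0]
ft_force: [0.2, -0.4, -0.3]
grip_width: 0.005
gripper_force: 0.0
t 20.12 jig [-51.9 115.9] z 72.9 yaw-jig 0.526 F jig [ 0.2 -0.4] -0.3 w 0.4 q6 1.17
delta tool now [-2.2  1.7 52.9]
delta jig-aligned tool -1.1 2.5 52.9
(0.45, array([286.0032, 231.7056])) [-72.75656546  75.07327478]
```

View pics/w6.png

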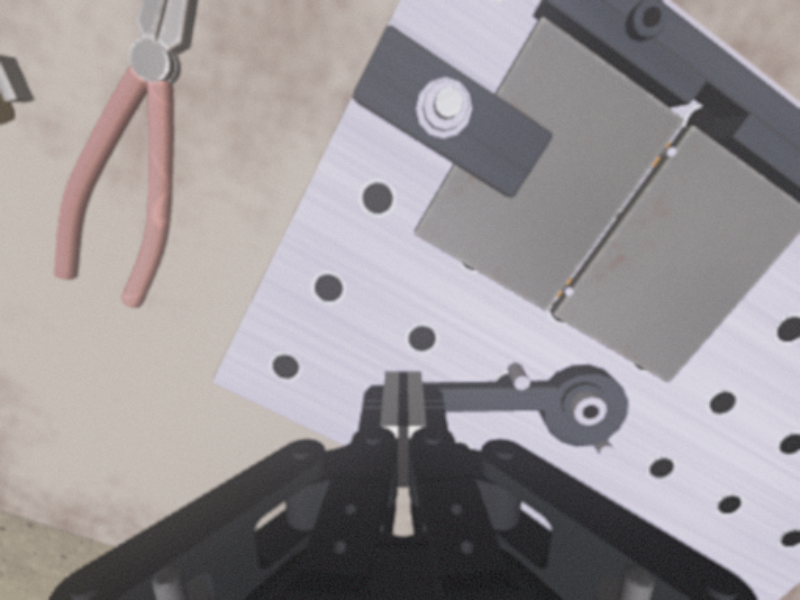

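The plate sits against both pins and the fence, and the lever is still open. The fingers are above the clockwise side of the ball, clear of the pliers and the strap. Next I'll go down and push the lever along its arc.

```bash
python3 -m jog '[[0,[-1,1.7,15],[0,0,0]],[0,[0,0,15],[0,0,0]],[0,[0,0,15],[0,0,0]],[0,[0,0,8],[0,0,0]],[0,[0,0,0],[0,0,0]],[0,[-2,0,0],[0,0,0]],[0,[-2,0,0],[0,0,0]],[0,[-2,0,0],[0,0,0]],[0,[-2,0,0],[0,0,0]],[0,[0,0,0],[0,0,0]]]'
python3 -c "
from h import *
rep()"
```

```text
t: 21.1
ee_pos: [507.6, 115.0, 20.4]
tcp_rot: [0.0, 0.978, 0.207, 0.0]
ft_force: [0.5, -0.6, -0.5]
grip_width: 0.001
gripper_force: 0.0
t 21.1 jig [-59.2 109.5] z 20.4 yaw-jig 0.523 F jig [ 0.5 -0.6] -0.5 w 0.1 q6 1.16
```

```bash
python3 -m jog '[[0,[-5,-0.9,0],[0,0,-0.05]],[0,[-7.9,-1.7,0],[0,0,-0.0873]],[0,[-7.9,-1.7,0],[0,0,-0.0873]],[0,[-7.9,-1.7,0],[0,0,-0.0873]],[0,[-7.9,-1.7,0],[0,0,-0.0873]],[0,[-7.9,-1.7,0],[0,0,-0.0873]],[0,[-7.9,-1.7,0],[0,0,-0.0873]],[0,[-7.9,-1.7,0],[0,0,-0.0873]],[0,[-7.9,-1.7,0],[0,0,-0.0873]],[0,[-7.9,-1.7,0],[0,0,-0.0873]]]'
python3 - <<'E'
from h import *
rep()
s=ctrl.state(); d=tojig(s["ee_pos"])-[-33.7,20.5]; q=s["tcp_rot"]
print("rel pivot",d,np.hypot(*d),"lever est",np.arctan2(d[1],d[0])+np.arctan2(23,90)-np.radians(120))
E
```

```text
t: 21.93
ee_pos: [445.5, 73.6, 20.5]
tcp_rot: [0.001, 0.809, 0.588, 0.001]
ft_force: [2.0, 1.6, -0.0]
grip_width: 0.003
gripper_force: 1.2
t 21.93 jig [-116.5   61.8] z 20.5 yaw-jig 1.363 F jig [1.8 1.8] -0.0 w 0.3 q6 0.23
rel pivot [-82.75084873  41.26472859] 92.46880983200028 lever est 0.8348212221395528
```

```bash
python3 -m jog '[[0,[-7.9,-1.7,0],[0,0,-0.0873]],[0,[-7.9,-1.7,0],[0,0,-0.0873]],[0,[-7.9,-1.7,0],[0,0,-0.0873]],[0,[-7.9,-1.7,0],[0,0,-0.0873]],[0,[-7.9,-1.7,0],[0,0,-0.0873]],[0,[-7.9,-1.7,0],[0,0,-0.0873]],[0,[-4.5,-1,0],[0,0,-0.05]],[0,[-4.5,-1,0],[0,0,-0.05]],[0,[-2.7,-0.6,0],[0,0,-0.03]],[0,[0,0,0],[0,0,0]]]'
cat > l.py <<'E'
from h import *
rep()
s=ctrl.state(); d=tojig(s["ee_pos"])-[-33.7,20.5]
print("rel pivot",d,np.hypot(*d),"lever est",(np.arctan2(d[1],d[0])+np.arctan2(23,90)-np.radians(120))%6.283)
E
python3 l.py
```

```text
t: 22.77
ee_pos: [430.6, 15.7, 20.3]
tcp_rot: [0.001, 0.579, 0.815, 0.0]
ft_force: [-0.6, 0.0, 1.6]
grip_width: -0.003
gripper_force: 0.0
t 22.77 jig [-125.2    2.5] z 20.3 yaw-jig 2.013 F jig [-0.6 -0. ] 1.6 w -0.2 q6 -0.56
rel pivot [-91.4894897  -17.96050157] 93.23575678251257 lever est 1.4910598734408582
```

```bash
python3 -m jog '[[0,[-2.7,-0.6,0],[0,0,-0.03]],[0,[-2.7,-0.6,0],[0,0,-0.03]],[0,[-2.7,-0.6,0],[0,0,-0.03]],[0,[-2.7,-0.6,0],[0,0,-0.03]],[0,[-2.7,-0.6,0],[0,0,-0.03]],[0,[-1.8,-0.4,0],[0,0,-0.02]],[0,[-1.8,-0.4,0],[0,0,-0.02]],[0,[0,0,0],[0,0,0]],[0,[0,0,0],[0,0,0]],[0,[0,0,0],[0,0,0]]]'
python3 l.py
```

```text
t: 23.6
ee_pos: [433.3, -1.0, 19.8]
tcp_rot: [-0.0, 0.499, 0.866, -0.0]
ft_force: [-1.0, 1.7, 1.8]
grip_width: -0.0
gripper_force: 1.5
t 23.6 jig [-120.7  -13.7] z 19.8 yaw-jig 2.202 F jig [-1.2  1.5] 1.8 w -0.0 q6 -0.79
rel pivot [-86.99984477 -34.22378578] 93.48925341386257 lever est 1.6719971557560518
```

Steps of about 1.5 mm from here until the force shows the stop.

```bash
python3 -m jog '[[0,[-1.5,-0.3,0],[0,0,-0.015]],[0,[-1.5,-0.3,0],[0,0,-0.015]],[0,[-1.5,-0.3,0],[0,0,-0.015]],[0,[-1,-0.2,0],[0,0,-0.01]],[0,[-1,-0.2,0],[0,0,-0.01]],[0,[0,0,0],[0,0,0]],[0,[0,0,0],[0,0,0]],[0,[0,0,0],[0,0,0]],[0,[0,0,0],[0,0,0]],[0,[0,0,0],[0,0,0]]]'
python3 l.py
```

```text
t: 24.43
ee_pos: [435.2, -6.9, 19.7]
tcp_rot: [-0.001, 0.47, 0.882, 0.0]
ft_force: [-2.8, 5.1, 3.5]
grip_width: 0.001
gripper_force: 2.9
t 24.43 jig [-118.2  -19.4] z 19.7 yaw-jig 2.268 F jig [-3.3  4.7] 3.5 w 0.0 q6 -0.87
rel pivot [-84.51692938 -39.89161543] 93.4582919436774 lever est 1.7382069222105265
```

```bash
python3 -m jog '[[0,[-1,-0.2,0],[0,0,0]],[0,[-1,-0.2,0],[0,0,0]],[0,[-1,0,0],[0,0,0]],[0,[0,0,0],[0,0,0]],[0,[0,0,0],[0,0,0]],[0,[0,0,0],[0,0,0]],[0,[0,0,0],[0,0,0]],[0,[0,0,0],[0,0,0]],[0,[0,0,0],[0,0,0]],[0,[0,0,0],[0,0,0]]]'
python3 l.py
python3 -m jog '[[0,[-1,0,0],[0,0,0]],[0,[-1,0,0],[0,0,0]],[0,[-1,0,0],[0,0,0]],[0,[0,0,0],[0,0,0]],[0,[0,0,0],[0,0,0]],[0,[0,0,0],[0,0,0]],[0,[0,0,0],[0,0,0]],[0,[0,0,0],[0,0,0]],[0,[0,0,0],[0,0,0]],[0,[0,0,0],[0,0,0]]]'
python3 l.py
```

```text
t: 25.27
ee_pos: [435.4, -7.6, 19.7]
tcp_rot: [-0.002, 0.471, 0.882, 0.001]
ft_force: [-2.2, 15.1, 8.8]
grip_width: 0.001
gripper_force: 7.1
t 25.27 jig [-117.9  -20.1] z 19.7 yaw-jig 2.267 F jig [-3.8 14.8] 8.8 w 0.1 q6 -0.87
rel pivot [-84.21807593 -40.63501955] 93.50876497798035 lever est 1.746760697611724
t: 26.1
ee_pos: [435.5, -8.0, 19.6]
tcp_rot: [-0.004, 0.471, 0.882, 0.002]
ft_force: [-4.5, 24.5, 15.3]
grip_width: -0.003
gripper_force: 11.9
t 26.1 jig [-117.8  -20.4] z 19.6 yaw-jig 2.267 F jig [-7.  23.9] 15.3 w -0.2 q6 -0.88
rel pivot [-84.12241393 -40.94941447] 93.55979409747358 lever est 1.7502315171595972
```

At the stop: the force rises steeply with no further movement. I'll back off, lift away and check.

```bash
python3 -m jog '[[0,[4,0,0],[0,0,0]],[0,[5,0,0],[0,0,0]],[0,[8,0,0],[0,0,0]],[0,[0,0,-20],[0,0,0]],[0,[0,0,-30],[0,0,0]],[0,[0,0,-30],[0,0,0]],[0,[20,0,-30],[0,0,0]],[0,[20,0,-30],[0,0,0]],[0,[0,0,0],[0,0,0]],[0,[0,0,0],[0,0,0]]]'
python3 - <<'E'
from h import *
rep()
p=viewer.read_camera("wrist")
cv2.imwrite("pics/w7.png",cv2.resize(p["image"][:,:,::-1],(800,600)))
E
```

```text
t: 26.93
ee_pos: [408.1, 34.8, 161.4]
tcp_rot: [0.003, 0.47, 0.883, 0.0]
ft_force: [0.7, 0.3, -0.3]
grip_width: -0.001
gripper_force: 0.0
t 26.93 jig [-149.5   19.2] z 161.4 yaw-jig 2.269 F jig [0.6 0.4] -0.3 w -0.1 q6 -0.78
```

View pics/w7.png

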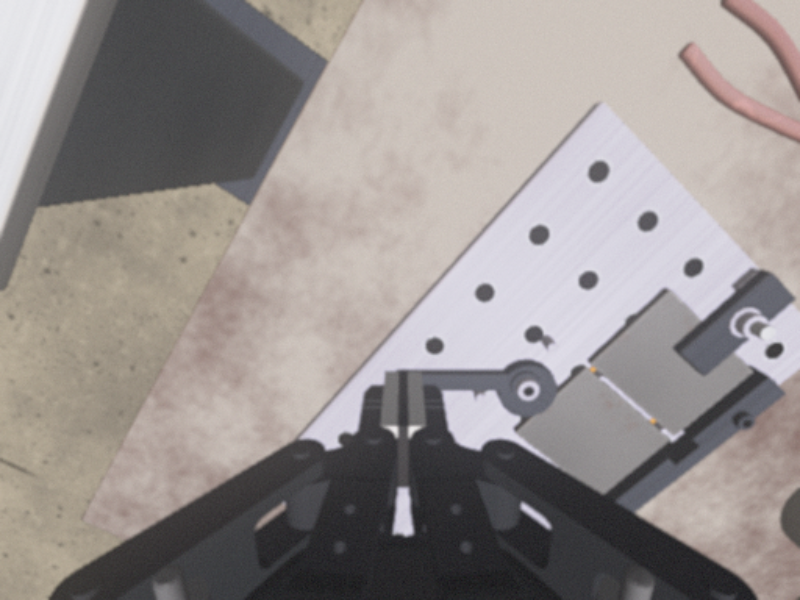

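The picture shows the lever (row 380) lying along the tool axis, so it is closed. The cam at (528,388) presses on the plate, and the gap at the pins (593,370) to (655,420) is even.

```bash
python3 -c "
from workcell import ctrl
print(ctrl.close_job())"
```

```text
the job is handed in; nothing more can be done
None
```

The loose plate is against the fence and both gap pins, the cam lever is at its closed stop with the cam on the plate, the bystanders were not touched, and the job is handed in (no verdict was returned).

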